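Scan the round tin's label

ROBOT

A 6-joint arm with a two-finger parallel gripper is mounted at the origin on the work surface. World frame = base frame: x ahead of the robot, y to its left, z up, the work surface at z = 0. Lengths are in m, angles in rad, forces in N, time in s.
With the tool pointing down it reaches from about 0.3 to 0.775 m from the base axis. Payload 14.6 kg.
Tool frame: the origin (TCP) lies on the mounting face of the last link; the fingertips stand 199 mm ahead of it and the grasp point (between the pads) lies 180 mm ahead of it; z points along the fingers, y is the line along which they close (so a half turn about z gives the same grasp; the last joint's range is limited). The gripper opens to 94 mm and grips with 3 to 60 N. Pads are 16 mm wide; open, the fingers measure 119 mm over their backs; the gripper's body (75 mm by 177 mm) begins 78 mm behind the grasp point.
Start: joints at [1.106, 0.3, 1.521, -0, 1.321, -0.067], TCP at [0.213, 0.507, 0.405] pointing down, gripper open.
Joint ranges: [-3.03, 3.03], [-0.79, 2.21], [0.23, 2.52], [-1.04, 4.18], [0, 3.07], [-2.55, 2.55]. Speed limits (rad/s): [2.22, 2.22, 2.57, 3.14, 3.14, 3.14].

INTERFACE

Orientations are given as [roll, pitch, yaw] about the fixed x, y, z axes, in that order (R = Rz(yaw) Ry(pitch) Rx(roll)).
In Python, from station import get_obs, camera, hand_in gives the robot as it stands.
- The arm moves only by the tool apply_moves, never from a script. Its argument "increments" is a list of rows, each an object of numbers: "tx", "ty", "tz": the shift along the tool's x, y, z as a fraction of full scale; "ax", "ay", "az": the turn, a rotation vector about the tool's x, y, z as a fraction of full scale. In form: [{"tx": .., "ty": .., "tz": .., "ax": .., "ay": .., "az": ..}, ...]. A call has 1 to 12 rows; each row shifts and turns the commanded pose from where the row before left it, along the tool's axes as they then stand; what a row does not reach is not made up. Full scale, the value 1, is 30 mm for a shift and 5 degrees for a turn. A row lasts 1/8 s, in which the tool goes at most 62.5 mm and 10.7 degrees, less where a joint would pass 70% of its speed; a pose out of reach is approached as far as the arm can. A call with a number of a shift or a turn outside -1 to 1 is refused whole. A call with a gripper value outside its range is refused whole. "jaw" is the closure, from 0 (fully open) to 1 (shut), set as the call begins (left out, the last holds). The fingers move at their own pace and stop on an object; "force" is the grip in N (left out, the last holds). Time passes only in rows, so rows that do not move let the fingers close. It gives the time, the measured TCP pose, the force, the opening and the grip force at its end, in the units of the state.
- get_obs(): the state, without advancing time (a new reading comes with each control period).
- camera(name): name is "scene" or "side" or "wrist"; returns a dict with "pixels" (480x640x3 uint8, red, green, blue), "camera_matrix" (3x3 intrinsics, pixels), "R" (3x3) and "t" (3): a world point X has camera coordinates R X + t; the wrist camera has in their place "T_tool_cam" (4x4, takes a point from camera to tool coordinates, whose origin is the TCP and whose axes are the flange's). Camera axes: x right, y down, z forward; pixel columns grow to the right and rows downward; lengths in m; the calibration is good to about 2 mm. A picture is of the moment at which its call begins: read the wrist's pose just before it. There is no depth.
- hand_in(): hands the job in; it is judged then, once.
The state is a dict: "time_s": time; "qpos": joint angles; "joint_vel": joint speeds; "tau": joint torques, N m; "ee_pos": TCP position; "eef_rot": TCP orientation; "force": force on the tool from outside, world axes, zero at the start; "moment": the same for the moment, N m; "grip_width": finger opening in m; "grip_force": force on a finger pad.
Only numpy, scipy, OpenCV 4.12 (cv2) and the standard library are available. Lean on these libraries where they do the work, as an engineer would, in place of code of your own. Each camera call takes 0.05 s, during which the arm holds its last target. There are 200 camera calls.

TASK

Pick up the black handheld code scanner, point its window straight down at the label on the lid of the round tin from about 8 cm above, and hold it still there for two seconds. Then lay the scanner flat, window down, in the top one of the three stacked trays and let go of it there, without dropping it. Do not push the round tin about.

Things in the scene. Friction and masses are not known exactly. Their poses are not given: they have to be found in the camera images.
- scanner_center (a point): Centre, half-way up (18 mm over the underside), of the black plastic code scanner: a flat-bottomed hand tool 150 mm long, 36 mm high, about 140 g, that lies on the desk window down. Its x axis runs along it to the wide head, z up through its back. The handle is a bar 28 mm wide from x = -75 to +27 mm of this point; the head is 50 mm wide from x = +27 to +75 mm. Grasp the handle across its 28 mm at this point, near the centre of mass. The grey stapler near by is not it.
- scanner_window (a point): Middle of the scanner's window, in the underside of the head: 50 mm along x and 18 mm below the scanner's centre point. Same axes as the scanner; the window looks along -z.
- round_label (a point): Middle of the label (white paper, 32 mm square, with a square dot code) on the lid of the round metal tin, 61 mm above the desk; z is up. The tin is 86 mm in diameter, 60 mm high, loose, about 350 g. A square tin (86 mm) and an oblong tin (60 x 120 mm), also 60 mm high, carry the same label; the tins stand in any order.
- tray_floor (a point): Middle of the inner floor of the top tray in the fixed stack of three grey plastic trays, 87 mm above the desk. Inner floor 180 mm along its x by 240 mm along its y, z up, walls 3 mm thick rising 27 mm above this floor (rim 114 mm above the desk). The top tray is empty and the scanner fits in it at any yaw.

How it is judged:
On the way:
1. the scanner's window is held steady, aimed down at the round tin's label (x of round_label in the frame of scanner_window between -0.016 and 0.016 m and y of round_label in the frame of scanner_window between -0.016 and 0.016 m and z of round_label in the frame of scanner_window between -0.12 and -0.045 m and angle between scanner_window's own z axis and vertical below 0.2 rad and linear speed of scanner below 0.03 m/s and angular speed of scanner below 0.2 rad/s), for 1 s.
At the end, for the whole second after the job is handed in: The scanner lies flat (8 degrees), window down, released and at rest in the top tray, after its window was held steady for 1 s at 45 to 120 mm above the round tin's label, aimed within 16 mm of its middle along the scanner's x and y and within 11 degrees of straight down (x of scanner_center in the frame of tray_floor between -0.08 and 0.08 m and y of scanner_center in the frame of tray_floor between -0.11 and 0.11 m and z of scanner_center in the frame of tray_floor between 0.01 and 0.026 m and angle between scanner_center's own z axis and vertical below 0.15 rad and linear speed of scanner below 0.02 m/s); the robot touches nothing.
It fails at once if the round tin is pushed more than 25 mm (distance of round_label from where it was at the start of the episode above 0.025 m).
It fails at once if the scanner is dropped: let go with its centre more than 45 mm above the place where it rests in the tray (height (world z) of scanner_center above 0.15 m and contact force between the fingers and scanner below 0.1 N).
It also fails if it takes over 51 s, if anything falls off the work surface, if the arm or the gripper's body presses on something with over 40 N, if the wrist force passes 120 N, or if a joint passes its speed limit or range.

## Working session

There is one attempt and no reset: what is moved stays moved. The work goes in short steps, Python scripts to look and compute and a tool call to move; the robot and the scene stay as the last step left them, time stands still between calls to the robot, and variables do not carry over. Pictures are saved under pics/ and viewed, at most 10 in all, crops included, and the job is handed in when it is done.

Besides the shell and the picture viewer there is one more tool, called by a JSON object that holds its "fn" and its "kwargs", one argument or row to a line. apply_moves: Moves the arm, as the interface text tells. Its arguments: {"type":"object","properties":{"increments":{"type":"array"},"jaw":{"type":"number"},"force":{"type":"number"}},"required":["increments"]}

```bash
mkdir -p pics
cat > h.py <<'E'
import numpy as np,cv2,json
from station import get_obs,camera,hand_in
from scipy.spatial.transform import Rotation as Ro
def shot(name,fn):
    o=get_obs();c=camera(name);cv2.imwrite('pics/'+fn,c['pixels'][:,:,::-1])
    K=np.array(c['camera_matrix'])
    if name=='wrist':
        T=np.eye(4);T[:3,:3]=Ro.from_euler('xyz',o['eef_rot']).as_matrix();T[:3,3]=o['ee_pos']
        M=np.linalg.inv(T@np.array(c['T_tool_cam']));R,t=M[:3,:3],M[:3,3]
    else: R,t=np.array(c['R']),np.array(c['t'])
    np.savez('pics/'+fn[:-4]+'.npz',K=K,R=R,t=t)
def ray(fn,uv,z):
    d=np.load('pics/'+fn+'.npz');C=-d['R'].T@d['t']
    v=d['R'].T@np.linalg.inv(d['K'])@np.array([*uv,1.]);return C+v*(z-C[2])/v[2]
def proj(fn,X):
    d=np.load('pics/'+fn+'.npz');p=d['K']@(d['R']@np.array(X)+d['t']);return p[:2]/p[2]
E
python3 - <<'E'
from h import *
shot('scene','s0.png');shot('side','d0.png');shot('wrist','w0.png');print(get_obs())
E
```

```text
{'time_s': 0.15, 'qpos': array([ 1.10642162e+00,  3.00347434e-01,  1.52146033e+00,  7.77253167e-06,
        1.32071887e+00, -6.66195805e-02]), 'joint_vel': array([ 0.00050516, -0.00129246, -0.0025965 ,  0.00014952, -0.0005716 ,
       -0.00115186]), 'tau': array([ 3.29584072e-04, -5.31962907e+01, -3.52817380e+01,  7.08321319e-02,
        2.35713087e-02, -1.03094510e-04]), 'ee_pos': array([0.21304109, 0.50703126, 0.40420517]), 'eef_rot': array([-3.14066125e+00, -6.96871910e-05,  2.74383556e+00]), 'force': array([-0.10870647,  0.41365056,  0.13180803]), 'moment': array([ 0.04463332,  0.03244068, -0.02413776]), 'grip_force': 0.0, 'grip_width': 0.09418692970062648}
```

View pics/s0.png

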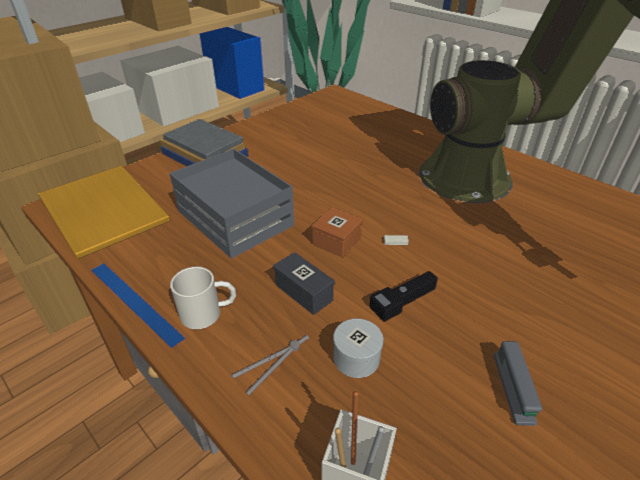

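View pics/d0.png

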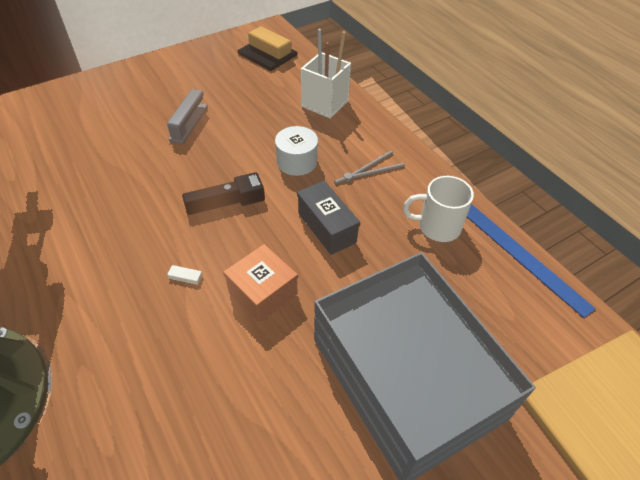

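The scene view shows the scanner at about (403,295) with its head at lower left, the round tin's label at (358,337), and the tray rim at (171,183), (233,153), (292,190), (232,218). The side view shows the scanner at about (225,190) with its head on the right, the round label at (297,139), and the tray at lower right.

Run:
```python
from h import *
np.set_printoptions(precision=4,suppress=True)
print('label',ray('s0',(358,337),.061),ray('d0',(297,139),.061))
print('rim d',[ray('d0',p,.114) for p in((316,300),(420,260),(530,387),(410,472))])
print('rim s',[ray('s0',p,.114) for p in((171,183),(233,153),(292,190),(232,218))])
print('scan s tail/head',ray('s0',(434,276),.036),ray('s0',(378,300),.036))
print('scan d tail/head',ray('d0',(184,198),.036),ray('d0',(262,181),.036))
for f in('s0','d0'):d=np.load(f'pics/{f}.npz');print(-d['R'].T@d['t'])
print(camera('wrist')['T_tool_cam'])
```

```text
label [0.6795 0.1955 0.061 ] [0.6827 0.1929 0.061 ]
rim d [array([ 0.4974, -0.177 ,  0.114 ]), array([ 0.6691, -0.1982,  0.114 ]), array([ 0.6611, -0.4286,  0.114 ]), array([ 0.4675, -0.4289,  0.114 ])]
rim s [array([ 0.6849, -0.3859,  0.114 ]), array([ 0.4957, -0.3975,  0.114 ]), array([ 0.5041, -0.1624,  0.114 ]), array([ 0.6657, -0.1738,  0.114 ])]
scan s tail/head [0.4353 0.1904 0.036 ] [0.5685 0.1517 0.036 ]
scan d tail/head [0.4323 0.1817 0.036 ] [0.5774 0.1469 0.036 ]
[1.0824 0.502  0.6978]
[ 0.2794 -0.5132  0.7431]
[[ 0.0011 -0.965  -0.2621  0.0758]
 [ 1.      0.0011  0.0002  0.0007]
 [ 0.0001 -0.2621  0.965   0.0202]
 [ 0.      0.      0.      1.    ]]
```

View pics/w0.png

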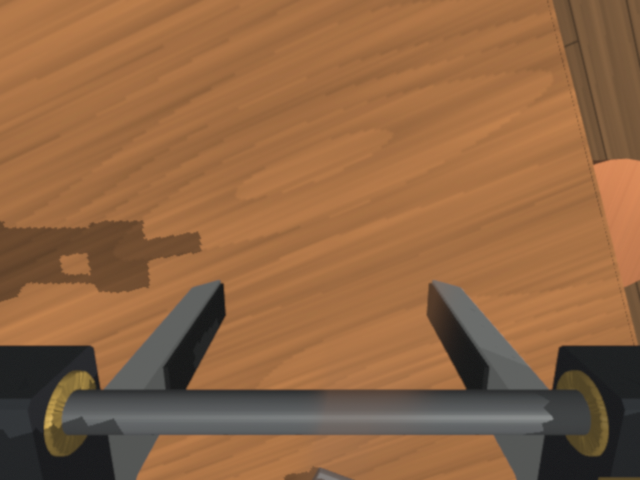

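{"fn": "apply_moves", "kwargs": {
  "increments": [
    {"tx": -0.89, "ty": -0.445},
    {"tx": -0.89, "ty": -0.445},
    {"tx": -0.89, "ty": -0.445},
    {"tx": -0.89, "ty": -0.445},
    {"tx": -0.89, "ty": -0.445},
    {"tx": -0.89, "ty": -0.445},
    {"tx": -0.89, "ty": -0.445},
    {"tx": -0.89, "ty": -0.445},
    {"tx": -0.89, "ty": -0.445},
    {"tx": -0.89, "ty": -0.445},
    {"tx": -0.89, "ty": -0.445},
    {"tx": -0.89, "ty": -0.445}
  ],
  "jaw": 0.3,
  "force": 25
}}

```text
schema error: expected keys tx, ty, tz, ax, ay, az
```

{"fn": "apply_moves", "kwargs": {
  "increments": [
    {"tx": -0.89, "ty": -0.445},
    {"tx": -0.89, "ty": -0.445},
    {"tx": -0.89, "ty": -0.445},
    {"az": -0.8},
    {"az": -0.8},
    {},
    {}
  ]
}}

```text
schema error: expected keys tx, ty, tz, ax, ay, az
```

Run:
```python
from h import *
shot('wrist','w1.png');print(get_obs())
```

```text
{'time_s': 0.25, 'qpos': array([ 1.10640667e+00,  3.00159511e-01,  1.52125038e+00,  1.66375795e-05,
        1.32072357e+00, -6.66030049e-02]), 'joint_vel': array([-0.00034042, -0.00306607, -0.00181891, -0.00025241,  0.00084218,
        0.001554  ]), 'tau': array([ 2.61188681e-03, -5.31250405e+01, -3.52473807e+01,  7.08552659e-02,
        2.30775378e-02, -5.65413563e-05]), 'ee_pos': array([0.21305344, 0.50703899, 0.40439716]), 'eef_rot': array([-3.14105412e+00, -5.20745078e-05,  2.74380187e+00]), 'force': array([-0.13143928, -0.8862599 ,  0.40756761]), 'moment': array([-0.02098464,  0.05476589,  0.01955912]), 'grip_force': 0.0, 'grip_width': 0.09385225269305603}
```

View pics/w1.png

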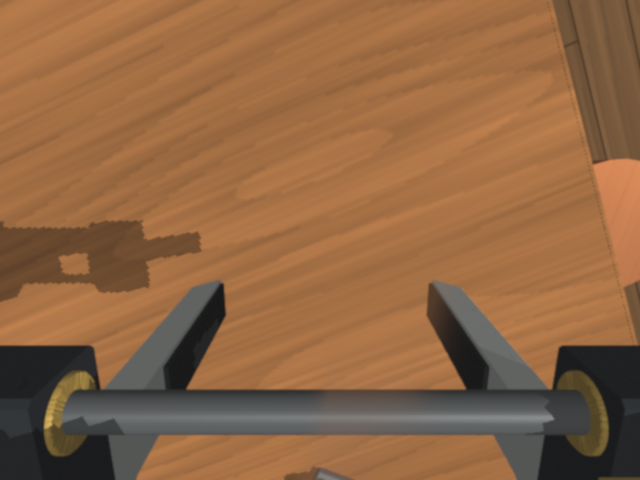

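The move was refused because every row needs all six keys, so the picture is unchanged. I'll send the rows again in full.

{"fn": "apply_moves", "kwargs": {
  "increments": [
    {"tx": -0.89, "ty": -0.445, "tz": 0, "ax": 0, "ay": 0, "az": 0},
    {"tx": -0.89, "ty": -0.445, "tz": 0, "ax": 0, "ay": 0, "az": 0},
    {"tx": -0.89, "ty": -0.445, "tz": 0, "ax": 0, "ay": 0, "az": 0},
    {"tx": -0.89, "ty": -0.445, "tz": 0, "ax": 0, "ay": 0, "az": 0},
    {"tx": -0.89, "ty": -0.445, "tz": 0, "ax": 0, "ay": 0, "az": 0},
    {"tx": -0.89, "ty": -0.445, "tz": 0, "ax": 0, "ay": 0, "az": 0},
    {"tx": -0.89, "ty": -0.445, "tz": 0, "ax": 0, "ay": 0, "az": 0},
    {"tx": -0.89, "ty": -0.445, "tz": 0, "ax": 0, "ay": 0, "az": 0},
    {"tx": -0.89, "ty": -0.445, "tz": 0, "ax": 0, "ay": 0, "az": 0},
    {"tx": -0.89, "ty": -0.445, "tz": 0, "ax": 0, "ay": 0, "az": 0},
    {"tx": -0.89, "ty": -0.445, "tz": 0, "ax": 0, "ay": 0, "az": 0},
    {"tx": -0.89, "ty": -0.445, "tz": 0, "ax": 0, "ay": 0, "az": 0}
  ],
  "jaw": 0.3,
  "force": 25
}}

```text
time_s: 1.75
ee_pos: [0.4469, 0.2344, 0.4046]
eef_rot: [-3.142, -0.0, 2.744]
force: [-0.7, 0.3, 0.2]
grip_width: 0.0656
grip_force: 0.0
```

{"fn": "apply_moves", "kwargs": {
  "increments": [
    {"tx": -0.89, "ty": -0.445, "tz": 0, "ax": 0, "ay": 0, "az": 0},
    {"tx": -0.89, "ty": -0.445, "tz": 0, "ax": 0, "ay": 0, "az": 0},
    {"tx": -0.89, "ty": -0.445, "tz": 0, "ax": 0, "ay": 0, "az": 0},
    {"tx": 0, "ty": 0, "tz": 0, "ax": 0, "ay": 0, "az": -0.8},
    {"tx": 0, "ty": 0, "tz": 0, "ax": 0, "ay": 0, "az": -0.8},
    {"tx": 0, "ty": 0, "tz": 0, "ax": 0, "ay": 0, "az": 0},
    {"tx": 0, "ty": 0, "tz": 0, "ax": 0, "ay": 0, "az": 0}
  ]
}}

```text
time_s: 2.62
ee_pos: [0.5047, 0.1674, 0.4046]
eef_rot: [3.142, -0.0, 2.882]
force: [-0.2, 0.3, 0.6]
grip_width: 0.0659
grip_force: 0.0
```

Run:
```python
from h import *
shot('wrist','w2.png');o=get_obs();print(o['time_s'],o['ee_pos'],o['eef_rot'],o['grip_width'],o['qpos'])
```

```text
2.675 [0.50467558 0.16736494 0.40465368] [3.14157920e+00 8.15867724e-06 2.88229411e+00] 0.0657722843010436 [ 2.51324771e-01  2.59157110e-01  1.57300663e+00  8.01830486e-06
  1.30941522e+00 -1.06017509e+00]
```

View pics/w2.png

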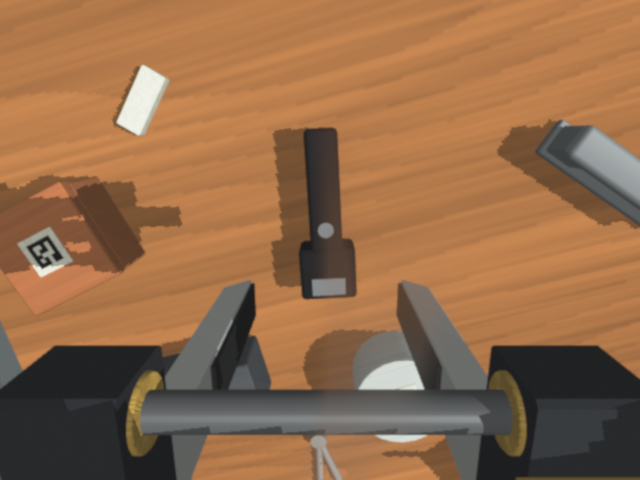

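The wrist view shows the scanner nearly aligned with the image columns. Its tail edge is at (306–336,129), the head front edge at (303–354,297), and the handle sides run from about 306 to 341. The tin lid is partly hidden behind the bar.

Run:
```python
from h import *
np.set_printoptions(precision=4,suppress=True)
im=cv2.imread('pics/w2.png');m=(im.max(2)<62).astype(np.uint8);m[:,:290]=0;m[:,370:]=0;m[:120]=0;m[302:]=0
m=cv2.morphologyEx(m,cv2.MORPH_OPEN,np.ones((3,3)))
for v in range(126,302,6):
    x=np.flatnonzero(m[v]);print(v,(x.min(),x.max()) if len(x) else None,end=' ')
print()
t=ray('w2',(321,129),.036);h=ray('w2',(328,297),.036);print(t,h,np.linalg.norm(h-t),(t+h)/2,np.arctan2(*(h-t)[1::-1]))
for a,b in(((306,129),(336,129)),((303,297),(354,297))):print(np.linalg.norm(ray('w2',a,.036)-ray('w2',b,.036)))
```

```text
126 None 132 (np.int64(304), np.int64(324)) 138 (np.int64(304), np.int64(323)) 144 (np.int64(305), np.int64(322)) 150 (np.int64(305), np.int64(322)) 156 (np.int64(305), np.int64(322)) 162 (np.int64(306), np.int64(321)) 168 (np.int64(306), np.int64(322)) 174 (np.int64(307), np.int64(322)) 180 (np.int64(307), np.int64(321)) 186 (np.int64(308), np.int64(322)) 192 (np.int64(308), np.int64(321)) 198 (np.int64(308), np.int64(322)) 204 (np.int64(309), np.int64(321)) 210 (np.int64(309), np.int64(321)) 216 (np.int64(310), np.int64(321)) 222 (np.int64(310), np.int64(320)) 228 (np.int64(310), np.int64(316)) 234 (np.int64(310), np.int64(317)) 240 (np.int64(310), np.int64(322)) 246 (np.int64(301), np.int64(322)) 252 (np.int64(300), np.int64(322)) 258 (np.int64(300), np.int64(322)) 264 (np.int64(300), np.int64(321)) 270 (np.int64(301), np.int64(321)) 276 (np.int64(301), np.int64(321)) 282 (np.int64(302), np.int64(310)) 288 (np.int64(303), np.int64(310)) 294 (np.int64(303), np.int64(311)) 300 None 
[0.4308 0.1835 0.036 ] [0.5735 0.1518 0.036 ] 0.14613113004709025 [0.5021 0.1677 0.036 ] -0.2184029147040331
0.02425512189927333
0.04592660125329645
```

{"fn": "apply_moves", "kwargs": {
  "increments": [
    {"tx": 0.09, "ty": 0.01, "tz": 0.96, "ax": 0, "ay": 0, "az": -0.47},
    {"tx": 0, "ty": 0, "tz": 0.96, "ax": 0, "ay": 0, "az": 0},
    {"tx": 0, "ty": 0, "tz": 0.96, "ax": 0, "ay": 0, "az": 0},
    {"tx": 0, "ty": 0, "tz": 0.96, "ax": 0, "ay": 0, "az": 0},
    {"tx": 0, "ty": 0, "tz": 0.96, "ax": 0, "ay": 0, "az": 0},
    {"tx": 0, "ty": 0, "tz": 0.96, "ax": 0, "ay": 0, "az": 0},
    {"tx": 0, "ty": 0, "tz": 0.5, "ax": 0, "ay": 0, "az": 0},
    {"tx": 0, "ty": 0, "tz": 0.46, "ax": 0, "ay": 0, "az": 0},
    {"tx": 0, "ty": 0, "tz": 0, "ax": 0, "ay": 0, "az": 0}
  ]
}}

```text
time_s: 3.8
ee_pos: [0.5022, 0.1683, 0.2027]
eef_rot: [-3.141, -0.001, 2.924]
force: [0.5, 0.8, -0.5]
grip_width: 0.0658
grip_force: 0.0
```

{"fn": "apply_moves", "kwargs": {
  "increments": [
    {"tx": 0, "ty": 0, "tz": 0, "ax": 0, "ay": 0, "az": 0},
    {"tx": 0, "ty": 0, "tz": 0, "ax": 0, "ay": 0, "az": 0},
    {"tx": 0, "ty": 0, "tz": 0, "ax": 0, "ay": 0, "az": 0},
    {"tx": 0, "ty": 0, "tz": 0, "ax": 0, "ay": 0, "az": 0},
    {"tx": 0, "ty": 0, "tz": 0, "ax": 0, "ay": 0, "az": 0},
    {"tx": 0, "ty": 0, "tz": 0, "ax": 0, "ay": 0, "az": 0},
    {"tx": 0, "ty": 0, "tz": 0, "ax": 0, "ay": 0, "az": 0},
    {"tx": 0, "ty": 0, "tz": 0, "ax": 0, "ay": 0, "az": 0}
  ],
  "jaw": 1,
  "force": 25
}}

```text
time_s: 4.8
ee_pos: [0.5022, 0.1683, 0.2032]
eef_rot: [3.142, 0.0, 2.924]
force: [-1.8, -1.3, 6.2]
grip_width: 0.028
grip_force: 25.0
```

{"fn": "apply_moves", "kwargs": {
  "increments": [
    {"tx": 0, "ty": 0, "tz": -0.4, "ax": 0, "ay": 0, "az": 0},
    {"tx": 0, "ty": 0, "tz": -0.8, "ax": 0, "ay": 0, "az": 0},
    {"tx": 0, "ty": 0, "tz": -0.8, "ax": 0, "ay": 0, "az": 0},
    {"tx": 0, "ty": 0, "tz": -0.8, "ax": 0, "ay": 0, "az": 0},
    {"tx": 0, "ty": 0, "tz": -0.8, "ax": 0, "ay": 0, "az": 0},
    {"tx": 0, "ty": 0, "tz": -0.8, "ax": 0, "ay": 0, "az": 0},
    {"tx": 0, "ty": 0, "tz": -0.4, "ax": 0, "ay": 0, "az": 0},
    {"tx": 0, "ty": 0, "tz": 0, "ax": 0, "ay": 0, "az": 0}
  ]
}}

```text
time_s: 5.8
ee_pos: [0.5021, 0.1683, 0.3475]
eef_rot: [3.141, 0.001, 2.924]
force: [0.2, 0.1, -2.1]
grip_width: 0.0277
grip_force: 25.0
```

Run:
```python
from h import *
np.set_printoptions(precision=4,suppress=True)
shot('scene','s1.png');shot('side','d1.png');shot('wrist','w3.png')
for f,(u,v) in(('s0',(358,337)),('d0',(297,139))):
    im=cv2.imread(f'pics/{f}.png')[v-16:v+17,u-20:u+21];g=im.min(2)
    print(f);q=cv2.resize(im,None,fx=9,fy=9,interpolation=cv2.INTER_CUBIC);cv2.imwrite(f'pics/c_{f}.png',q)
a=cv2.imread('pics/c_s0.png');b=cv2.imread('pics/c_d0.png');c=cv2.imread('pics/d1.png')[60:300,130:450]
c=cv2.resize(c,(369,277));w=cv2.resize(cv2.imread('pics/w3.png'),(369,277))
cv2.imwrite('pics/m1.png',np.vstack([np.hstack([a,b]),np.hstack([c,w])]))
```

```text
s0
d0
```

View pics/m1.png

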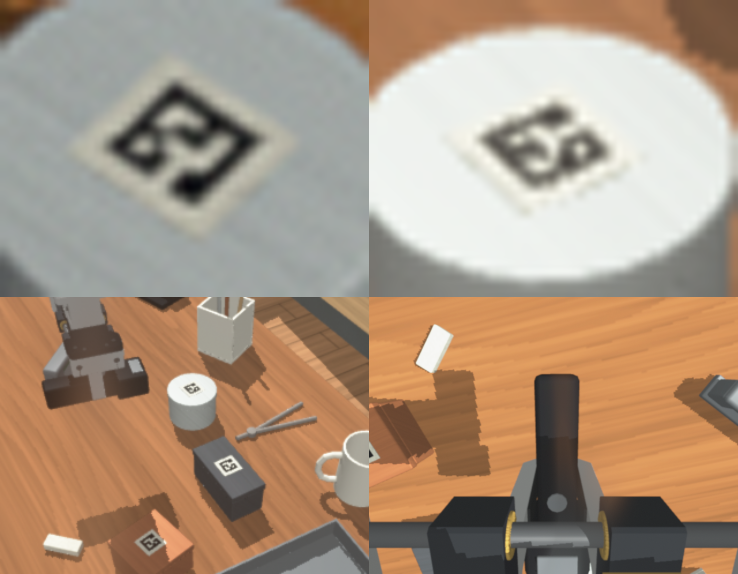

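The scanner is held level. The label's centre is at (358.2,336.9) in scene and (296.2,139.4) in side, which agrees with (0.681, 0.194).

Run:
```python
from h import *
np.set_printoptions(precision=4,suppress=True)
print(ray('s0',(358.2,336.9),.061),ray('d0',(296.2,139.4),.061))
print('cup',ray('d0',(327,113),0),'pencil tops',ray('d0',(342,33),.18),ray('s0',(355,395),.18))
a=cv2.imread('pics/s0.png')[140:260,160:305];b=cv2.imread('pics/d0.png')[250:480,305:540]
cv2.imwrite('pics/m2.png',np.hstack([cv2.resize(a,(483,400)),cv2.resize(b,(317,400))]))
```

```text
[0.6791 0.1956 0.061 ] [0.6807 0.1927 0.061 ]
cup [0.8239 0.2994 0.    ] pencil tops [0.8613 0.3104 0.18  ] [0.8258 0.31   0.18  ]
```

View pics/m2.png

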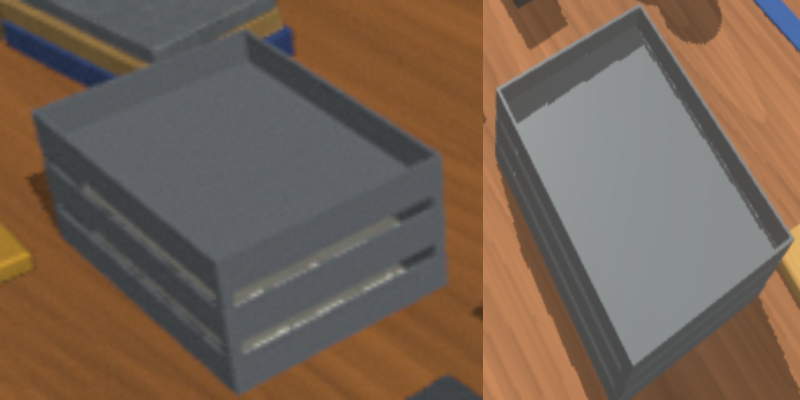

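The tray crop shows the rim corners clearly: scene (171,174.5), (234,150), (291.5,187), (225,219); side (317,303), (421.4,254.6), (532.6,388), (415.5,463).

{"fn": "apply_moves", "kwargs": {
  "increments": [
    {"tx": -0.25, "ty": 0.13, "tz": 0, "ax": 0, "ay": 0, "az": 0},
    {"tx": -0.5, "ty": 0.27, "tz": 0, "ax": 0, "ay": 0, "az": 0},
    {"tx": -0.5, "ty": 0.27, "tz": 0, "ax": 0, "ay": 0, "az": 0},
    {"tx": -0.5, "ty": 0.27, "tz": 0, "ax": 0, "ay": 0, "az": 0},
    {"tx": -0.5, "ty": 0.27, "tz": 0, "ax": 0, "ay": 0, "az": 0},
    {"tx": -0.5, "ty": 0.27, "tz": 0, "ax": 0, "ay": 0, "az": 0},
    {"tx": -0.5, "ty": 0.27, "tz": 0, "ax": 0, "ay": 0, "az": 0},
    {"tx": -0.45, "ty": 0.24, "tz": 0, "ax": 0, "ay": 0, "az": 0},
    {"tx": -0.24, "ty": 0.13, "tz": 0.1, "ax": 0, "ay": 0, "az": 0},
    {"tx": 0, "ty": 0, "tz": 0, "ax": 0, "ay": 0, "az": 0},
    {"tx": 0, "ty": 0, "tz": 0, "ax": 0, "ay": 0, "az": 0}
  ]
}}

```text
time_s: 7.32
ee_pos: [0.6311, 0.2048, 0.3438]
eef_rot: [-3.141, -0.0, 2.924]
force: [0.0, -0.6, -1.9]
grip_width: 0.0278
grip_force: 25.0
```

Run:
```python
from h import *
np.set_printoptions(precision=4,suppress=True)
S=[ray('s0',p,.114) for p in((171.4,174.5),(234.2,149.9),(291.5,187.1),(225.1,218.9))]
D=[ray('d0',p,.114) for p in((316.9,302.9),(421.4,254.6),(532.6,388),(415.5,463))]
for A in(S,D):
    A=np.array(A);print(A[:,:2].tolist(),A.mean(0),np.linalg.norm(A-np.roll(A,1,0),axis=1))
shot('scene','s2.png');shot('side','d2.png');shot('wrist','w4.png')
a=cv2.imread('pics/s2.png')[200:440,230:550];b=cv2.imread('pics/d2.png')[20:260,150:470]
cv2.imwrite('pics/m3.png',np.hstack([cv2.resize(a,(400,300)),cv2.resize(b,(400,300))]))
```

```text
[[0.6641698549384971, -0.4184515740052942], [0.48356379070320255, -0.4085167902744421], [0.4967791428550906, -0.17214275155224845], [0.6779057476433215, -0.1816169065366906]] [ 0.5806 -0.2952  0.114 ] [0.2372 0.1809 0.2367 0.1814]
[[0.4959528930029622, -0.1817325037848349], [0.6774162235417314, -0.1912586014985021], [0.6629018083467864, -0.43131481399129007], [0.47899083123080416, -0.4245350758039684]] [ 0.5788 -0.3072  0.114 ] [0.2434 0.1817 0.2405 0.184 ]
```

View pics/m3.png

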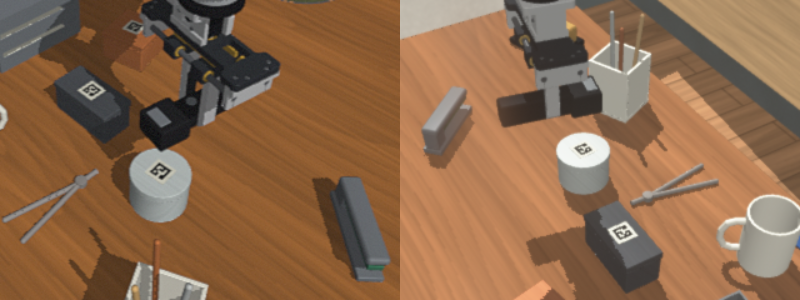

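Run:
```python
from h import *
np.set_printoptions(precision=1,suppress=True)
c=np.array([.6311,.2042]);ya=-.218;e=np.array([np.cos(ya),np.sin(ya)]);n=np.array([-e[1],e[0]])
P=lambda f,x,y,z:(proj(f,[*(c+x*e+y*n),z]))
for x,y,z in((.075,-.025,.1766),(.075,.025,.1766),(.075,.025,.1406),(.075,-.025,.1406),(-.075,-.014,.1766),(-.075,-.014,.1406)):
    s=P('s2',x,y,z);d=P('d2',x,y,z);print(x,y,z,'s2 m3px',(s-[230,200])/.8,'d2 m3px',(d-[150,20])/.8+[400,0])
```

```text
0.075 -0.025 0.1766 s2 m3px [135.9 107.8] d2 m3px [602.5  94.1]
0.075 0.025 0.1766 s2 m3px [159.3 132.9] d2 m3px [591.6  75. ]
0.075 0.025 0.1406 s2 m3px [157.7 152.3] d2 m3px [591.8  95.3]
0.075 -0.025 0.1406 s2 m3px [135.1 127.2] d2 m3px [602.4 114.5]
-0.075 -0.014 0.1766 s2 m3px [231.5  70.3] d2 m3px [499.1 109.6]
-0.075 -0.014 0.1406 s2 m3px [228.   89.4] d2 m3px [501.9 130.1]
```

Predicted and seen corners differ by about 4 px, so I'll check with a zoomed overlay before holding.

Run:
```python
from h import *
c=np.array([.6311,.2042]);ya=-.218;e=np.array([np.cos(ya),np.sin(ya)]);n=np.array([-e[1],e[0]])
out=[]
for f,x0,y0 in(('s2',330,260),('d2',220,70)):
    im=cv2.imread(f'pics/{f}.png')[y0:y0+75,x0:x0+100];im=cv2.resize(im,None,fx=4,fy=4,interpolation=cv2.INTER_CUBIC);im=cv2.convertScaleAbs(im,alpha=1.8,beta=20)
    for xa,xb,w in((-.075,.027,.014),(.027,.075,.025)):
        for z in(.1406,.1766):
            q=np.array([(proj(f,[*(c+x*e+y*n),z])-[x0,y0])*4 for x,y in((xa,-w),(xb,-w),(xb,w),(xa,w))])
            cv2.polylines(im,[q.astype(np.int32)],True,(0,255,0) if z>.15 else (0,0,255),1)
    out.append(im)
cv2.imwrite('pics/m4.png',np.hstack(out))
```

```text
(no output)
```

View pics/m4.png

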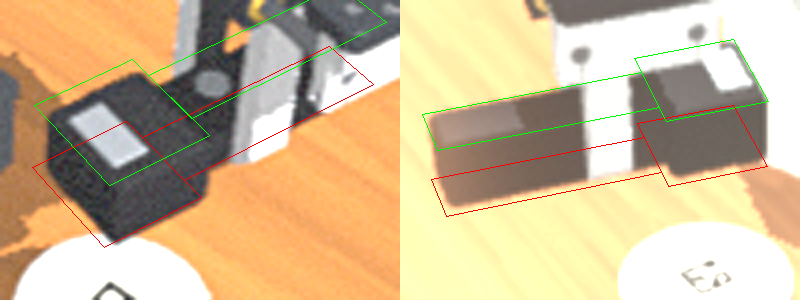

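The overlay agrees to within about 4 mm, with rounded edges accounting for most of the difference. That is well inside the 16 mm tolerance, so I'll hold.

{"fn": "apply_moves", "kwargs": {
  "increments": [
    {"tx": 0, "ty": 0, "tz": 0, "ax": 0, "ay": 0, "az": 0},
    {"tx": 0, "ty": 0, "tz": 0, "ax": 0, "ay": 0, "az": 0},
    {"tx": 0, "ty": 0, "tz": 0, "ax": 0, "ay": 0, "az": 0},
    {"tx": 0, "ty": 0, "tz": 0, "ax": 0, "ay": 0, "az": 0},
    {"tx": 0, "ty": 0, "tz": 0, "ax": 0, "ay": 0, "az": 0},
    {"tx": 0, "ty": 0, "tz": 0, "ax": 0, "ay": 0, "az": 0},
    {"tx": 0, "ty": 0, "tz": 0, "ax": 0, "ay": 0, "az": 0},
    {"tx": 0, "ty": 0, "tz": 0, "ax": 0, "ay": 0, "az": 0},
    {"tx": 0, "ty": 0, "tz": 0, "ax": 0, "ay": 0, "az": 0},
    {"tx": 0, "ty": 0, "tz": 0, "ax": 0, "ay": 0, "az": 0},
    {"tx": 0, "ty": 0, "tz": 0, "ax": 0, "ay": 0, "az": 0},
    {"tx": 0, "ty": 0, "tz": 0, "ax": 0, "ay": 0, "az": 0}
  ]
}}

```text
time_s: 8.98
ee_pos: [0.6313, 0.2049, 0.3441]
eef_rot: [3.142, 0.0, 2.924]
force: [-0.9, -0.2, -1.2]
grip_width: 0.0283
grip_force: 25.0
```

{"fn": "apply_moves", "kwargs": {
  "increments": [
    {"tx": 0, "ty": 0, "tz": 0, "ax": 0, "ay": 0, "az": 0},
    {"tx": 0, "ty": 0, "tz": 0, "ax": 0, "ay": 0, "az": 0},
    {"tx": 0, "ty": 0, "tz": 0, "ax": 0, "ay": 0, "az": 0},
    {"tx": 0, "ty": 0, "tz": 0, "ax": 0, "ay": 0, "az": 0},
    {"tx": 0, "ty": 0, "tz": 0, "ax": 0, "ay": 0, "az": 0},
    {"tx": 0, "ty": 0, "tz": 0, "ax": 0, "ay": 0, "az": 0},
    {"tx": 0, "ty": 0, "tz": -0.5, "ax": 0, "ay": 0, "az": 0},
    {"tx": 0, "ty": 0, "tz": -0.5, "ax": 0, "ay": 0, "az": 0}
  ]
}}

```text
time_s: 9.98
ee_pos: [0.6313, 0.2049, 0.3756]
eef_rot: [3.141, 0.001, 2.924]
force: [-0.9, -0.2, -1.9]
grip_width: 0.028
grip_force: 25.0
```

{"fn": "apply_moves", "kwargs": {
  "increments": [
    {"tx": -0.05, "ty": -0.45, "tz": 0, "ax": 0, "ay": 0, "az": 0},
    {"tx": -0.11, "ty": -0.93, "tz": 0, "ax": 0, "ay": 0, "az": 0},
    {"tx": -0.11, "ty": -0.93, "tz": 0, "ax": 0, "ay": 0, "az": 0},
    {"tx": -0.11, "ty": -0.93, "tz": 0, "ax": 0, "ay": 0, "az": 0},
    {"tx": -0.11, "ty": -0.93, "tz": 0, "ax": 0, "ay": 0, "az": 0},
    {"tx": -0.11, "ty": -0.93, "tz": 0, "ax": 0, "ay": 0, "az": 0},
    {"tx": -0.11, "ty": -0.93, "tz": 0, "ax": 0, "ay": 0, "az": 0},
    {"tx": -0.11, "ty": -0.93, "tz": 0, "ax": 0, "ay": 0, "az": 0},
    {"tx": -0.11, "ty": -0.93, "tz": 0, "ax": 0, "ay": 0, "az": 0},
    {"tx": -0.11, "ty": -0.93, "tz": 0, "ax": 0, "ay": 0, "az": 0},
    {"tx": -0.11, "ty": -0.93, "tz": 0, "ax": 0, "ay": 0, "az": 0},
    {"tx": -0.11, "ty": -0.93, "tz": 0, "ax": 0, "ay": 0, "az": 0}
  ]
}}

```text
time_s: 11.48
ee_pos: [0.5985, -0.1177, 0.374]
eef_rot: [-3.141, -0.0, 2.924]
force: [-0.2, 0.1, -2.4]
grip_width: 0.0283
grip_force: 25.0
```

{"fn": "apply_moves", "kwargs": {
  "increments": [
    {"tx": -0.11, "ty": -0.93, "tz": 0, "ax": 0, "ay": 0, "az": 0},
    {"tx": -0.11, "ty": -0.93, "tz": 0, "ax": 0, "ay": 0, "az": 0},
    {"tx": -0.11, "ty": -0.93, "tz": 0, "ax": 0, "ay": 0, "az": 0},
    {"tx": -0.11, "ty": -0.93, "tz": 0, "ax": 0, "ay": 0, "az": 0},
    {"tx": -0.11, "ty": -0.93, "tz": 0, "ax": 0, "ay": 0, "az": 0},
    {"tx": -0.11, "ty": -0.93, "tz": 0, "ax": 0, "ay": 0, "az": 0},
    {"tx": -0.1, "ty": -0.6, "tz": 0, "ax": 0, "ay": 0, "az": 0.5},
    {"tx": 0, "ty": 0, "tz": 0, "ax": 0, "ay": 0, "az": 0.9},
    {"tx": 0, "ty": 0, "tz": 0, "ax": 0, "ay": 0, "az": 0.9},
    {"tx": 0, "ty": 0, "tz": 0, "ax": 0, "ay": 0, "az": 0.9},
    {"tx": 0, "ty": 0, "tz": 0, "ax": 0, "ay": 0, "az": 0.9},
    {"tx": 0, "ty": 0, "tz": 0, "ax": 0, "ay": 0, "az": 0.9}
  ]
}}

```text
time_s: 12.98
ee_pos: [0.5813, -0.3022, 0.3739]
eef_rot: [-3.142, -0.0, 2.484]
force: [0.5, -0.5, -0.9]
grip_width: 0.0279
grip_force: 25.0
```

{"fn": "apply_moves", "kwargs": {
  "increments": [
    {"tx": 0, "ty": 0, "tz": 0, "ax": 0, "ay": 0, "az": 0.9},
    {"tx": 0, "ty": 0, "tz": 0, "ax": 0, "ay": 0, "az": 0.9},
    {"tx": 0, "ty": 0, "tz": 0, "ax": 0, "ay": 0, "az": 0.9},
    {"tx": 0, "ty": 0, "tz": 0, "ax": 0, "ay": 0, "az": 0.9},
    {"tx": 0, "ty": 0, "tz": 0, "ax": 0, "ay": 0, "az": 0.9},
    {"tx": 0, "ty": 0, "tz": 0, "ax": 0, "ay": 0, "az": 0.9},
    {"tx": 0, "ty": 0, "tz": 0, "ax": 0, "ay": 0, "az": 0.9},
    {"tx": 0, "ty": 0, "tz": 0, "ax": 0, "ay": 0, "az": 0.9},
    {"tx": 0, "ty": 0, "tz": 0, "ax": 0, "ay": 0, "az": 0.9},
    {"tx": 0, "ty": 0, "tz": 0, "ax": 0, "ay": 0, "az": 0.9},
    {"tx": 0, "ty": 0, "tz": 0, "ax": 0, "ay": 0, "az": 0.9},
    {"tx": 0, "ty": 0, "tz": 0, "ax": 0, "ay": 0, "az": 0.9}
  ]
}}

```text
time_s: 14.48
ee_pos: [0.5813, -0.3022, 0.374]
eef_rot: [-3.141, -0.0, 1.541]
force: [0.7, -0.4, -1.9]
grip_width: 0.0279
grip_force: 25.0
```

{"fn": "apply_moves", "kwargs": {
  "increments": [
    {"tx": 0, "ty": 0, "tz": 0, "ax": 0, "ay": 0, "az": 0.3},
    {"tx": 0, "ty": 0, "tz": 0, "ax": 0, "ay": 0, "az": 0},
    {"tx": 0, "ty": 0, "tz": 0, "ax": 0, "ay": 0, "az": 0}
  ]
}}

```text
time_s: 14.85
ee_pos: [0.5815, -0.3021, 0.3741]
eef_rot: [-3.142, -0.0, 1.52]
force: [-0.6, 0.1, -2.1]
grip_width: 0.0278
grip_force: 25.0
```

{"fn": "apply_moves", "kwargs": {
  "increments": [
    {"tx": 0, "ty": 0, "tz": 0.5, "ax": 0, "ay": 0, "az": 0},
    {"tx": 0, "ty": 0, "tz": 0.5, "ax": 0, "ay": 0, "az": 0},
    {"tx": 0, "ty": 0, "tz": 0.5, "ax": 0, "ay": 0, "az": 0},
    {"tx": 0, "ty": 0, "tz": 0.5, "ax": 0, "ay": 0, "az": 0},
    {"tx": 0, "ty": 0, "tz": 0.4, "ax": 0, "ay": 0, "az": 0},
    {"tx": 0, "ty": 0, "tz": 0.25, "ax": 0, "ay": 0, "az": 0},
    {"tx": 0, "ty": 0, "tz": 0, "ax": 0, "ay": 0, "az": 0},
    {"tx": 0, "ty": 0, "tz": 0, "ax": 0, "ay": 0, "az": 0}
  ]
}}

```text
time_s: 15.85
ee_pos: [0.5816, -0.3021, 0.2951]
eef_rot: [3.141, 0.0, 1.519]
force: [0.5, -0.8, -0.3]
grip_width: 0.0279
grip_force: 25.0
```

{"fn": "apply_moves", "kwargs": {
  "increments": [
    {"tx": 0, "ty": 0, "tz": 0.04, "ax": 0, "ay": 0, "az": 0},
    {"tx": 0, "ty": 0, "tz": 0.04, "ax": 0, "ay": 0, "az": 0},
    {"tx": 0, "ty": 0, "tz": 0, "ax": 0, "ay": 0, "az": 0}
  ]
}}

```text
time_s: 16.23
ee_pos: [0.5815, -0.3021, 0.2921]
eef_rot: [-3.142, -0.0, 1.519]
force: [-0.2, 0.0, -2.0]
grip_width: 0.0277
grip_force: 25.0
```

{"fn": "apply_moves", "kwargs": {
  "increments": [
    {"tx": 0, "ty": 0, "tz": 0.05, "ax": 0, "ay": 0, "az": 0},
    {"tx": 0, "ty": 0, "tz": 0, "ax": 0, "ay": 0, "az": 0},
    {"tx": 0, "ty": 0, "tz": 0, "ax": 0, "ay": 0, "az": 0}
  ]
}}

```text
time_s: 16.6
ee_pos: [0.5815, -0.3021, 0.2906]
eef_rot: [-3.142, 0.0, 1.519]
force: [0.5, -0.2, -1.2]
grip_width: 0.0282
grip_force: 25.0
```

{"fn": "apply_moves", "kwargs": {
  "increments": [
    {"tx": 0, "ty": 0, "tz": 0.03, "ax": 0, "ay": 0, "az": 0},
    {"tx": 0, "ty": 0, "tz": 0, "ax": 0, "ay": 0, "az": 0},
    {"tx": 0, "ty": 0, "tz": 0, "ax": 0, "ay": 0, "az": 0}
  ]
}}

```text
time_s: 16.98
ee_pos: [0.5815, -0.3021, 0.2903]
eef_rot: [3.141, 0.0, 1.519]
force: [-2.8, 1.3, 5.8]
grip_width: 0.028
grip_force: 25.0
```

Contact shows as +5.8 N upward at the expected height. I'll release, opening part way, and then retreat.

{"fn": "apply_moves", "kwargs": {
  "increments": [
    {"tx": 0, "ty": 0, "tz": 0, "ax": 0, "ay": 0, "az": 0},
    {"tx": 0, "ty": 0, "tz": 0, "ax": 0, "ay": 0, "az": 0},
    {"tx": 0, "ty": 0, "tz": 0, "ax": 0, "ay": 0, "az": 0},
    {"tx": 0, "ty": 0, "tz": 0, "ax": 0, "ay": 0, "az": 0},
    {"tx": 0, "ty": 0, "tz": 0, "ax": 0, "ay": 0, "az": 0},
    {"tx": 0, "ty": 0, "tz": 0, "ax": 0, "ay": 0, "az": 0}
  ],
  "jaw": 0.35
}}

```text
time_s: 17.73
ee_pos: [0.5815, -0.3021, 0.2898]
eef_rot: [3.142, 0.0, 1.519]
force: [-0.0, 0.8, -0.0]
grip_width: 0.0609
grip_force: 0.0
```

{"fn": "apply_moves", "kwargs": {
  "increments": [
    {"tx": 0, "ty": 0, "tz": -0.3, "ax": 0, "ay": 0, "az": 0},
    {"tx": 0, "ty": 0, "tz": -0.6, "ax": 0, "ay": 0, "az": 0},
    {"tx": 0, "ty": 0, "tz": -0.8, "ax": 0, "ay": 0, "az": 0},
    {"tx": 0, "ty": 0, "tz": -0.8, "ax": 0, "ay": 0, "az": 0},
    {"tx": 0, "ty": 0, "tz": -0.8, "ax": 0, "ay": 0, "az": 0},
    {"tx": 0, "ty": 0, "tz": -0.4, "ax": 0, "ay": 0, "az": 0},
    {"tx": 0, "ty": 0, "tz": 0, "ax": 0, "ay": 0, "az": 0},
    {"tx": 0, "ty": 0, "tz": 0, "ax": 0, "ay": 0, "az": 0}
  ]
}}

```text
time_s: 18.73
ee_pos: [0.5815, -0.302, 0.3998]
eef_rot: [-3.14, -0.001, 1.52]
force: [0.1, 0.4, -0.3]
grip_width: 0.061
grip_force: 0.0
```

Run:
```python
from h import *
shot('side','d3.png');shot('scene','s3.png')
a=cv2.imread('pics/d3.png')[200:480,250:570];b=cv2.imread('pics/s3.png')[100:380,150:470]
cv2.imwrite('pics/m5.png',np.hstack([a,b]))
```

```text
(no output)
```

View pics/m5.png

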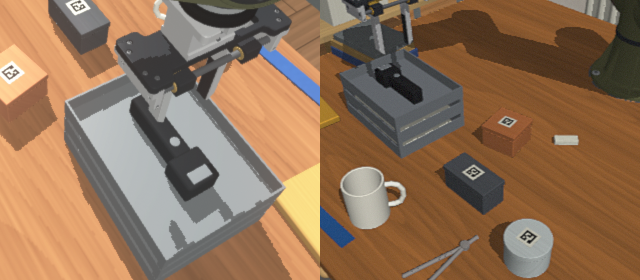

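The scanner lies flat in the middle of the top tray, at about (175,150) in the left crop. The gripper is clear above it and the round tin hasn't moved.

```bash
python3 -c "
from station import hand_in;print(hand_in())"
```

```text
the job is handed in; nothing more can be done
None
```

The job is handed in (no verdict was returned): I held the scanner about 8 cm above the round tin's label for over 2 s, then set it flat, window down, in the top tray and released it, and the last pictures show it lying there with the round tin apparently unmoved.

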